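Start the lesson timer braced against the grommet press

ROBOT

A 7-joint arm with a two-finger parallel gripper is mounted at the origin on the work surface. World frame = base frame: x ahead of the robot, y to its left, z up, the work surface at z = 0. Lengths are in m, angles in rad, forces in N, time in s.
With the tool pointing down it reaches from about 0.4 to 0.9 m from the base axis. Payload 5.6 kg.
Tool frame: the origin (TCP) lies midway between the tips of the shut fingers; the grasp point (between the pads) lies 19 mm behind it; z points along the fingers, y is the line along which they close (so a half turn about z gives the same grasp; the last joint's range is limited). The gripper opens to 92 mm and grips with 3 to 60 N. Pads are 20 mm wide; open, the fingers measure 128 mm over their backs; the gripper's body (75 mm by 189 mm) begins 69 mm behind the grasp point.
Start: joints at [1.135, 0.468, -0.012, 1.603, 0.006, 1.071, -0.056], TCP at [0.249, -0.601, 0.215] pointing down, gripper open.
Joint ranges: [-2.53, 2.53], [-0.31, 2.02], [-1.57, 1.55], [0.28, 2.44], [-1.29, 4.43], [0.15, 1.84], [-2.92, 2.92]. Speed limits (rad/s): [2.57, 2.57, 3.14, 3.14, 3.14, 3.14, 3.14].

INTERFACE

Orientations are given as a 3x3 rotation matrix whose columns are the frame's x, y, z axes.
In Python, from station import env, effector, solver, viewer, workorder, search_frame, tip_of gives the robot as it stands. Calls block until the motion is done:
- env.reach(position, orientation): joint-space move of the TCP to a pose.
- env.movel(position, frame=None, rate=0.15): straight line of the TCP; frame=None keeps the orientation; rate is the mean speed in m/s.
- env.goto_joints(angles): joint-space move.
- effector.release() and effector.grasp(squeeze=None): open the fingers fully, or close them until they stop; squeeze is the grip in N (None keeps the last).
- env.pause(seconds).
- solver.inverse_kinematics(position, orientation): joint angles nearest the present ones, or None.
- env.sense(): the state.
- viewer.read_camera(name): name is "scene" or "side" or "wrist"; returns (picture, depth): 400x640x3 uint8, red, green, blue; 400x640 float32, m along the optical axis (not along the pixel's ray), 0 where there is no reading.
- viewer.camera_info(name): a dict with "intrinsics" (3x3 intrinsics, pixels), "eye" and "rotation" of the camera in the world; the wrist camera has in their place "T_tool_cam" (4x4, takes a point from camera to tool coordinates, whose origin is the TCP and whose axes are the flange's). Camera axes: x right, y up, looking along -z (the intrinsics and any distortion apply to the point x, -y, -z); pixel columns grow to the right and rows downward; lengths in m; the calibration is good to about 2 mm. The wrist camera is an equidistant fisheye: a pixel r from the principal point sees the ray r / f radians off the axis. A picture is of the moment at which its call begins: read the wrist's pose just before it. camera_info takes no time and is no camera call.
A pose or a line that the arm cannot do raises env.PlanningError and nothing moves.
- workorder.finish_job(): hands the job in; it is judged then, once.
Trained networks look in the newest picture that a camera, given by its name, has taken for a name from the list of things; names that differ only in an ending like _2 or _b are one class to them, and where a whole thing is asked for, a point or a joint stands for the part that bears it (a point fixed in the world has none). Each returns a list of dicts, best first, with "score" (0 to 1); they miss things now and then, are a little off and sometimes report something else, mostly with a low value. They report only what shows in the picture. A call takes as long as a camera call. They do not tell look-alikes from the thing itself.
- search_frame(camera, name): "at" ([x, y, z] in m, in world coordinates, good to about 4 mm: the middle of the surface that is visible of it).
- tip_of(camera, name): "at" ([x, y, z] in m, in world coordinates, good to about 4 mm: a listed point, or the origin of a listed thing).
The state is a dict: "t": time; "joint_positions": joint angles; "joint_velocities": joint speeds; "tau": joint torques, N m; "ee_pos": TCP position; "tcp_rot": TCP orientation; "wrist_force": force on the tool from outside, world axes, zero at the start; "moment": the same for the moment, N m; "gripper_width": finger opening in m; "grasp_force": force on a finger pad.
Only numpy, scipy, OpenCV 4.12 (cv2) and the standard library are available. Lean on these libraries where they do the work, as an engineer would, in place of code of your own. Each camera call takes 0.05 s, during which the arm holds its last target. There are 200 camera calls.

TASK

Set the yellow lesson timer down under the press's lever with its back flat against the front edge of the iron base, middle to middle, controls facing the robot. Only then push its rocker over so that the green-dotted end snaps down, and after that push the red start button fully in for a moment, with the timer braced against the base, and let go. Leave the timer standing there switched on, do not pull the press's lever down, and leave everything else on the desk where it is.

Things in the scene. Friction and masses are not known exactly. Their poses are not given: they have to be found in the camera images.
- timer: Loose yellow wedge-shaped timer, 90 deep (x) x 60 wide (y) x 55 mm high, 0.3 kg, on slick feet. Origin: centre of underside; +x to its upright back. Flat top (dark display) from x +15 to +45; from its front edge a slope falls to a low front edge (x -45, z 20): its normal leans 30 deg from vertical towards -x. Mid-slope: red button low, white rocker above. Flat upright sides (y +-30) for grasping.
- timer_back (a point): Middle of the timer's flat upright back face, 14 mm above its underside (timer x = +45 mm). Axes as timer.
- start_button (a joint): Red round start button, 24 mm across, standing 9 mm proud of the slope; spring-loaded: 0 = out, 0.005 m = fully in; needs 2 N to begin and 7 N at the end, pushed square to the slope.
- start_top (a point): Centre of the start button's outer face (moves with it); z = outward normal of the slope, x = up the slope, y = timer's y. 21 mm up the slope from its lower edge.
- rocker (a joint): White rocker, 44 long (along timer y) x 16 mm; pivot on the slope's middle line 33 mm up-slope of the button and 7 mm off the slope, its face 2.5 mm over the pivot. 0 = off (green-dotted end, at timer -y, raised), 0.4 rad = on (that end down); level at 0.2, snaps to either end from there. About 3.5 N on the dotted end tips it.
- rocker_on_end (a point): Point on the rocker's face near the green-dotted end, 18 mm to the timer's -y side of the pivot (moves with it). It stands about 13 mm off the slope when off, 6 mm when on.
- press: Dark cast-iron lever press, fixed. Origin: centre of its base's underside; +x from its front (robot side) to its back. Base 160 (x) x 100 (y) x 28 mm high; its upright front face at x = -80 is the stop. Column at the back to z = 206; head above reaching forward to x = -50, underside at z = 164.
- stop_face (a point): Middle of the front face of the press's base (press x = -80 mm, z = 14 mm). Axes as press.
- press_lever (a joint): The press's lever, hinged at press x = -10, z = 222 mm; 0 = fully up, grows as it is pulled down; stiff, stays where it is. A 14 mm bar with a red grip 24 mm thick, in the press's middle plane, reaching forward from the head over the timer's place.
- lever_tip (a point): Centre of the rounded free end of the lever's red grip (145 mm from its hinge): about 65 mm in front of the base's front face, 250 to 275 mm above the desk.
- pot: Squat tan clay pencil pot, 84 mm across, 75 high, with three pencils to 140 mm. Origin: centre of underside. Leave alone.
- token0: Lowest of a stack of four white plastic tokens, each 40 mm across and 6 thick (stack 24 high). Origin: centre of underside. Leave alone.
- token3: Top token of the stack; origin: centre of its underside, 18 mm above the desk. Leave alone.
- remover: Black staple remover, about 55 x 30 x 35 mm high. Origin: underside, near its middle. Leave alone.
- ruler: Clear acrylic ruler lying flat, 300 (x) x 30 (y) x 4 mm. Origin: centre of underside. Leave alone.
- mug: Blue mug, 80 mm across, 90 high, handle at its +y. Origin: centre of underside. Leave alone.
- tin: Open round metal tin of brass grommets, 70 mm across, 32 high. Origin: centre of underside. Leave alone.
- stapler: Blue and black stapler, 130 (x) x 34 (y) x about 50 mm high. Origin: centre of underside. Leave alone.
There are look-alikes about, which are no part of the job. There is more than one size of the timer; the job needs the middle-sized.

How it is judged:
By the outcome, as a careful person would: the job done as asked, in the order asked, and still so for the second after the job is handed in, with the robot touching nothing.
It also fails if it takes over 51 s, if anything falls off the work surface, if the arm or the gripper's body presses on something with over 40 N, if the wrist force passes 120 N, or if a joint passes its speed limit or range.

## Working session

There is one attempt and no reset: what is moved stays moved. The work goes in short steps, each a Python script; the robot and the scene stay as the last script left them, time stands still between calls to the robot, and variables do not carry over. Pictures are saved under pics/ and viewed, at most 10 in all, crops included, and the job is handed in when it is done.

```bash
ls; mkdir -p pics; python3 - <<'E'
from station import env, effector, solver, viewer, workorder, search_frame, tip_of
import cv2, numpy as np
for c in ["scene","side"]:
    p,d=viewer.read_camera(c); cv2.imwrite(f"pics/{c}0.png",p[:,:,::-1]); np.save(f"pics/{c}0.npy",d)
    i=viewer.camera_info(c); print(c,i)
    for n in ["timer","press","stop_face","lever_tip","start_top","rocker_on_end","timer_back"]:
        print(n,[(round(r["score"],2),np.round(r["at"],3).tolist()) for r in tip_of(c,n)])
print(viewer.camera_info("wrist"))
print(env.sense())
E
```

```text
pics
scene {'intrinsics': array([[466.95547282,   0.        , 326.36658091],
       [  0.        , 466.95547282, 194.76975621],
       [  0.        ,   0.        ,   1.        ]]), 'eye': array([1.14225356, 0.86225336, 0.9730715 ]), 'rotation': array([[-0.77490063, -0.40755979,  0.48313976],
       [ 0.63167687, -0.4719272 ,  0.61503581],
       [-0.02265707,  0.78177985,  0.62314278]])}
timer [(0.84, [0.502, 0.312, 0.002]), (0.62, [0.375, 0.289, 0.002]), (0.49, [0.746, 0.028, -0.004])]
press [(0.81, [0.746, 0.028, -0.002])]
stop_face [(0.97, [0.673, 0.016, 0.01])]
lever_tip [(0.97, [0.598, 0.003, 0.261])]
start_top [(0.64, [0.286, 0.312, 0.05]), (0.39, [0.671, -0.397, -0.001]), (0.35, [0.479, 0.298, 0.039])]
rocker_on_end [(0.58, [0.509, 0.301, 0.056]), (0.52, [0.268, 0.351, 0.075]), (0.49, [0.392, 0.287, 0.043])]
timer_back [(0.98, [0.539, 0.347, 0.01]), (0.89, [0.197, 0.362, 0.014]), (0.62, [0.394, 0.32, 0.006])]
side {'intrinsics': array([[397.82988038,   0.        , 321.75548225],
       [  0.        , 397.82988038, 190.69633934],
       [  0.        ,   0.        ,   1.        
[... 1440 characters left out ...]
, 'joint_velocities': array([ 0.00073953,  0.00014228, -0.00056811,  0.00037064, -0.00158391,
        0.00047753, -0.00078482]), 'tau': array([-2.49192262e-04, -5.20347333e+01, -1.25459550e-02, -2.44041306e+01,
       -5.67331980e-02,  1.12771575e-02, -2.31245892e-06]), 'ee_pos': array([ 0.24879093, -0.60055928,  0.21464477]), 'tcp_rot': array([[ 9.23843914e-01,  3.82769412e-01,  1.46660432e-05],
       [ 3.82769409e-01, -9.23843899e-01, -1.71423584e-04],
       [-5.20665697e-05,  1.63982347e-04, -9.99999985e-01]]), 'wrist_force': array([-0.15160569,  0.45440101, -0.16976972]), 'moment': array([ 0.01263365, -0.03420946,  0.00154534]), 'grasp_force': 0.0, 'gripper_width': 0.09222762545521958}
```

View pics/scene0.png

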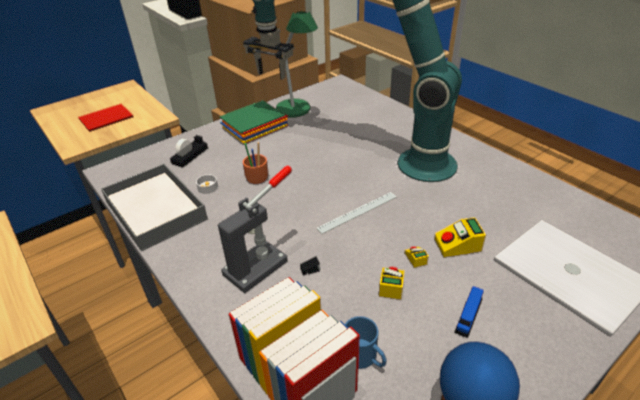

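View pics/side0.png

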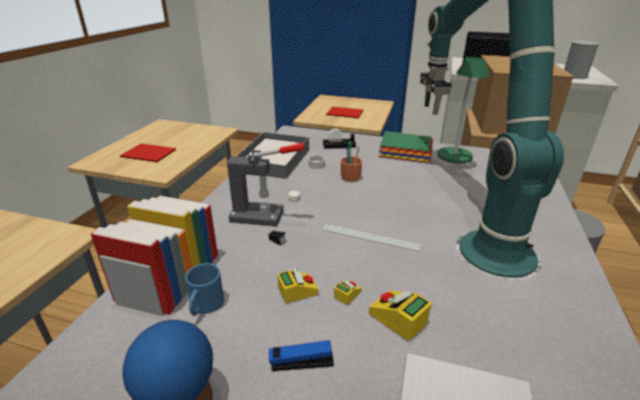

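Scene picture: three yellow timers, the middle-sized one at scene (391,283) / side (297,285), the small one at (417,256) / (347,290), and the large one at (460,238) / (402,312). I choose the one at (391,283), world about (0.50, 0.31). The press is at (253,245) and its lever's red grip at (275,182). The remover (310,266) and the tokens (side 294,196) are near the timer's place.

```bash
cat > h.py <<'E'
from station import env, effector, solver, viewer, workorder, search_frame, tip_of
import cv2, numpy as np
def Rz(a): return np.array([[np.cos(a),-np.sin(a),0],[np.sin(a),np.cos(a),0],[0,0,1]])
def tool(yaw,tilt,camup=True):
    """tool z forward along yaw, 'tilt' deg below horizontal"""
    t=np.radians(tilt); z=np.array([np.cos(t),0,-np.sin(t)]); x=np.array([np.sin(t),0,np.cos(t)])*(1 if camup else -1)
    return Rz(yaw)@np.c_[x,np.cross(z,x),z]
def cloud(c,d):
    i=viewer.camera_info(c); K=i["intrinsics"]; v,u=np.mgrid[:400,:640]
    p=np.stack([(u-K[0,2])/K[0,0]*d,-(v-K[1,2])/K[1,1]*d,-d],-1)
    return p@i["rotation"].T+i["eye"]
E
python3 - <<'E'
from h import *
for c in ["scene","side"]:
    d=np.load(f"pics/{c}0.npy"); im=cv2.imread(f"pics/{c}0.png"); P=cloud(c,d)
    hsv=cv2.cvtColor(im,cv2.COLOR_BGR2HSV)
    near=(np.hypot(P[...,0]-.502,P[...,1]-.313)<.075)&(P[...,2]>.006)&(d>0)
    Q=P[near]; r=cv2.minAreaRect(Q[:,:2].astype(np.float32)); print(c,"timer",len(Q),r,Q[:,2].max())
    m=(np.abs(P[...,0]-.73)<.11)&(np.abs(P[...,1]-.02)<.1)&(P[...,2]>.004)&(P[...,2]<.034)&(d>0)&(im.max(-1)<110)
    Q=P[m]; print("base",len(Q),cv2.minAreaRect(Q[:,:2].astype(np.float32)), Q.min(0),Q.max(0))
    # top corners-ish: front edge
    T=Q[(Q[:,2]>.008)&(Q[:,2]<.024)]
    f=T[T[:,0]<.69]
    if len(f)>5: print("front",len(f),np.polyfit(f[:,1],f[:,0],1),f[:,1].min(),f[:,1].max())
    print("lever");red=(hsv[...,1]>150)&((hsv[...,0]<8)|(hsv[...,0]>172))&(P[...,2]>.2)&(P[...,2]<.35)&(np.hypot(P[...,0]-.62,P[...,1])<.1)
    Q=P[red]; print(len(Q),Q.min(0),Q.max(0), np.linalg.svd(Q-Q.mean(0))[2][0],Q.mean(0)) if len(Q) else 0
    for n in ["remover","token0","pot","mug","ruler"]: print(n,[(round(r["score"],2),np.round(r["at"],3).tolist()) for r in tip_of(c,n)][:2])
for nm,pos,yaw in [("grasp",[.505,.318,.017],.72),("place",[.635,.01,.02],.13),("rock",[.625,-.02,.07],.13),("btn",[.6,.008,.05],.13)]:
  for tilt in (30,45,60):
    for up in (True,False):
        q=solver.inverse_kinematics(np.array(pos),tool(yaw,tilt,up)); print(nm,tilt,up,None if q is None else np.round(q,2))
E
```

```text
scene timer 698 ((0.5028729438781738, 0.3173404932022095), (0.0970982015132904, 0.0598173625767231), 39.283409118652344) 0.06310366988852234
base 1214 ((0.7304271459579468, 0.05557665601372719), (0.1889849752187729, 0.1536666452884674), 7.58225679397583) [ 0.62662279 -0.02339723  0.0040028 ] [0.83311959 0.11962706 0.03396446]
front 46 [-0.33306504  0.69602184] 0.00035350709705506134 0.11926995759718961
lever
192 [0.5943508  0.0048033  0.24289658] [0.66223839 0.02620689 0.27327689] [ 0.95545144  0.11865238 -0.27024834] [0.62937914 0.01656461 0.25852742]
remover [(0.75, [0.636, 0.128, 0.001])]
token0 []
pot [(0.64, [0.514, -0.332, -0.002])]
mug [(0.73, [0.428, 0.507, -0.001]), (0.57, [0.705, 0.413, -0.001])]
ruler [(0.85, [0.373, 0.033, -0.004]), (0.42, [0.639, 0.13, -0.003])]
side timer 1010 ((0.5024384260177612, 0.3180028796195984), (0.09111000597476959, 0.06482908874750137), 39.34459686279297) 0.06170160168965211
base 830 ((0.7310260534286499, 0.05237169191241264), (0.1763838231563568, 0.1488434225320816), 4.732187747955322) [ 0.63700654 -0.02697453  0.00411674] [0.81795414 0.119791
[... 969 characters left out ...]
1.24 -1.34  2.1   1.92  0.97 -2.81]
place 60 False [ 0.23  0.61 -0.34  2.14  2.32  0.17 -0.58]
rock 30 True [ 1.04  1.21 -1.12  2.37  2.91  0.95  2.78]
rock 30 False [ 1.17  1.55 -1.35  2.37  2.77  1.06  0.1 ]
rock 45 True [ 0.79  0.75 -0.88  2.28  2.62  0.54  2.56]
rock 45 False [ 1.07  1.2  -1.34  2.27  2.3   0.88  0.09]
rock 60 True [ 0.99  1.05 -1.33  2.12  1.75  0.84 -2.73]
rock 60 False [ 0.62  0.6  -0.73  2.14  1.61  0.28  0.25]
btn 30 True None
btn 30 False None
btn 45 True [ 0.74  0.8  -0.89  2.34  2.63  0.67  2.52]
btn 45 False [ 1.03  1.28 -1.34  2.33  2.37  1.01  0.04]
btn 60 True [ 0.95  1.1  -1.33  2.18  1.85  0.89 -2.86]
btn 60 False [ 0.54  0.61 -0.7   2.2   1.89  0.31 -0.08]
```

```bash
cat >> h.py <<'E'
def wshot(name,names=()):
    s=env.sense(); p,d=viewer.read_camera("wrist"); cv2.imwrite(f"pics/{name}.png",p[:,:,::-1]); np.savez(f"pics/{name}.npz",d=d,pos=s["ee_pos"],rot=s["tcp_rot"])
    for n in names: print(n,[(round(r["score"],2),np.round(r["at"],4).tolist()) for r in tip_of("wrist",n)][:3])
    i=viewer.camera_info("wrist"); K=i["intrinsics"]; T=i["T_tool_cam"]
    v,u=np.mgrid[:400,:640]; a=(u-K[0,2])/K[0,0]; b=(v-K[1,2])/K[1,1]; th=np.hypot(a,b); k=np.tan(th)/np.maximum(th,1e-9)
    P=np.stack([a*k*d,-b*k*d,-d],-1)@T[:3,:3].T+T[:3,3]
    return p,d,P@s["tcp_rot"].T+s["ee_pos"]
E
python3 - <<'E'
from h import *
env.movel(np.array([.249,-.55,.40]),rate=.25)
env.reach(np.array([.40,0.02,.34]),tool(.13,60,False)); s=env.sense(); print(s["t"],s["joint_positions"])
p,d,P=wshot("w1",["press","stop_face","lever_tip","token0","remover"]); np.save("pics/w1P.npy",P)
env.reach(np.array([.42,.247,.135]),tool(.69,45,False)); s=env.sense(); print(s["t"],s["ee_pos"])
p,d,P=wshot("w2",["timer","timer_back","start_top","rocker_on_end"]); np.save("pics/w2P.npy",P)
print(env.sense()["t"])
cv2.imwrite("pics/w12.png",np.vstack([cv2.imread("pics/w1.png"),cv2.imread("pics/w2.png")])[:,:].copy() if 0 else cv2.resize(np.vstack([cv2.imread("pics/w1.png"),cv2.imread("pics/w2.png")]),(480,600)))
E
```

```text
Traceback (most recent call last):
station.PlanningError: the arm cannot take that pose within its joint ranges
```

```bash
python3 - <<'E'
from h import *
print(env.sense()["t"],env.sense()["ee_pos"])
for x in (.40,.45,.5):
  for z in (.3,.4):
    for t in (60,75,90):
      for up in (True,False):
        q=solver.inverse_kinematics(np.array([x,.02,z]),tool(.13,t,up))
        if q is not None: print(x,z,t,up,np.round(q,2))
for dd in (.08,.1,.12,.15):
  for t in (45,50,60):
    R=tool(.69,t,False); q=solver.inverse_kinematics(np.array([.511,.326,.019])-dd*R[:,2],R); print(dd,t,None if q is None else np.round(q,2))
E
```

```text
2.2167 [ 0.24857344 -0.54964432  0.39842094]
0.4 0.3 75 True [ 0.8  -0.25 -0.75  2.18 -0.28  0.9  -1.26]
0.4 0.3 75 False [ 0.5  -0.22 -0.53  2.19 -0.18  0.89  1.77]
0.4 0.3 90 True [ 0.64 -0.03 -0.74  2.02 -0.02  1.14 -1.53]
0.4 0.3 90 False [ 0.61 -0.03 -0.72  2.02 -0.02  1.14  1.61]
0.4 0.4 75 True [ 0.18 -0.28 -0.24  2.03 -0.09  1.12 -1.47]
0.4 0.4 75 False [ 0.51 -0.3  -0.48  2.02 -0.2   1.13  1.8 ]
0.4 0.4 90 True [ 0.67 -0.11 -0.71  1.86 -0.07  1.37 -1.47]
0.4 0.4 90 False [ 0.62 -0.11 -0.67  1.86 -0.07  1.37  1.67]
0.45 0.3 60 True [ 0.84 -0.29 -0.75  2.28 -0.52  0.61 -1.02]
0.45 0.3 60 False [ 0.24 -0.24 -0.29  2.3  -0.2   0.56  1.78]
0.45 0.3 75 True [ 0.74 -0.11 -0.77  2.1  -0.13  0.86 -1.41]
0.45 0.3 75 False [ 0.54 -0.1  -0.59  2.11 -0.1   0.86  1.69]
0.45 0.3 90 True [ 0.57  0.09 -0.72  1.93  0.07  1.15 -1.62]
0.45 0.3 90 False [ 0.61  0.1  -0.76  1.92  0.07  1.15  1.52]
0.45 0.4 75 True [ 0.8  -0.21 -0.75  1.93 -0.21  1.11 -1.33]
0.45 0.4 75 False [ 0.53 -0.18 -0.54  1.94 -0.14  1.1   1.74]
0.45 0.4 90 True [ 0.59  0.01 -0.7   1.77  0.01  1.36 -1.55]
0.45 0.4 90 False 
[... 417 characters left out ...]
 True [ 0.46 -0.23 -0.44  2.05 -0.23  0.78 -1.32]
0.5 0.4 60 False [ 0.01 -0.23 -0.08  2.07 -0.06  0.78  1.66]
0.5 0.4 75 True [ 0.7  -0.07 -0.74  1.85 -0.07  1.08 -1.46]
0.5 0.4 75 False [ 0.55 -0.07 -0.6   1.85 -0.06  1.08  1.67]
0.5 0.4 90 True [ 0.52  0.13 -0.68  1.67  0.08  1.37 -1.62]
0.5 0.4 90 False [ 0.59  0.14 -0.76  1.67  0.1   1.38  1.51]
0.08 45 None
0.08 50 [ 0.5   1.   -1.33  2.38  2.16  0.82 -0.02]
0.08 60 [ 0.16  0.54 -0.88  2.26  1.68  0.33  0.14]
0.1 45 None
0.1 50 None
0.1 60 [-0.    0.4  -0.66  2.28  1.52  0.18  0.22]
0.12 45 None
0.12 50 None
0.12 60 [ 0.21  0.42 -0.9   2.28  1.39  0.26  0.39]
0.15 45 None
0.15 50 None
0.15 60 [ 0.22  0.3  -0.88  2.3   1.    0.21  0.75]
```

```bash
python3 - <<'E'
from h import *
env.reach(np.array([.45,0.02,.38]),tool(.13,75,False)); s=env.sense(); print(s["t"],s["joint_positions"])
p,d,P=wshot("w1",["press","stop_face","lever_tip","token0","remover"]); np.save("pics/w1P.npy",P)
for t in (55,60):
  for dd in (.0,.04,.08,.11,.15):
    R=tool(.69,t,False); q=solver.inverse_kinematics(np.array([.511,.326,.019])-dd*R[:,2],R); print(dd,t,None if q is None else np.round(q,2))
R=tool(.69,60,False)
env.reach(np.array([.508,.323,.019])-.15*R[:,2],R); s=env.sense(); print(s["t"],s["ee_pos"],s["joint_positions"])
p,d,P=wshot("w2",["timer","timer_back","start_top","rocker_on_end"]); np.save("pics/w2P.npy",P)
print(env.sense()["t"])
cv2.imwrite("pics/w12.png",cv2.resize(np.vstack([cv2.imread("pics/w1.png"),cv2.imread("pics/w2.png")]),(480,600)))
E
```

```text
4.375 [ 0.53148727 -0.17131538 -0.54557249  1.9769988  -0.13483475  1.05375369
  1.73157765]
press [(0.69, [0.7464, 0.0265, 0.0003])]
stop_face [(0.8, [0.6705, 0.0144, 0.0153])]
lever_tip [(0.55, [0.601, 0.0107, 0.2565])]
token0 [(0.76, [0.6685, -0.1181, 0.0174]), (0.44, [0.6673, -0.1145, -0.0003])]
remover [(0.83, [0.634, 0.1286, 0.0011])]
0.0 55 [ 0.42  1.27 -1.34  2.22  2.1   0.99  0.21]
0.04 55 [ 0.44  1.11 -1.33  2.27  2.03  0.89  0.15]
0.08 55 [ 0.29  0.64 -1.02  2.32  2.06  0.45 -0.16]
0.11 55 [ 0.5   0.78 -1.31  2.34  1.87  0.63  0.1 ]
0.15 55 [ 0.56  0.55 -1.3   2.37  1.74  0.43  0.13]
0.0 60 [-0.18  0.62 -0.49  2.2   2.25  0.25 -0.46]
0.04 60 [ 0.04  0.61 -0.75  2.23  1.89  0.32 -0.07]
0.08 60 [ 0.16  0.54 -0.88  2.26  1.68  0.33  0.14]
0.11 60 [ 0.02  0.38 -0.68  2.29  1.41  0.17  0.34]
0.15 60 [ 0.22  0.3  -0.88  2.3   1.    0.21  0.75]
5.9667 [0.45129718 0.27458922 0.14939352] [ 0.22311153  0.29473876 -0.8742465   2.30536058  0.9803702   0.20032462
  0.76428987]
timer [(0.98, [0.25, 0.3362, 0.0005]), (0.84, [0.3848, 0.2923, -0.0]), (0.7, [0.5039, 0.3181, 0.0028])]
timer_back [(0.95, [0.1986, 0.3638, 0.0189]), (0.9, [0.3898, 0.3185, 0.0082])]
start_top [(0.8, [0.3737, 0.2717, 0.0266]), (0.74, [0.7438, 0.0276, -0.0007]), (0.65, [0.2838, 0.3161, 0.0436])]
rocker_on_end [(0.87, [0.2689, 0.3498, 0.0786]), (0.79, [0.3894, 0.2855, 0.0394]), (0.65, [0.512, 0.3001, 0.0571])]
6.2167
```

View pics/w12.png

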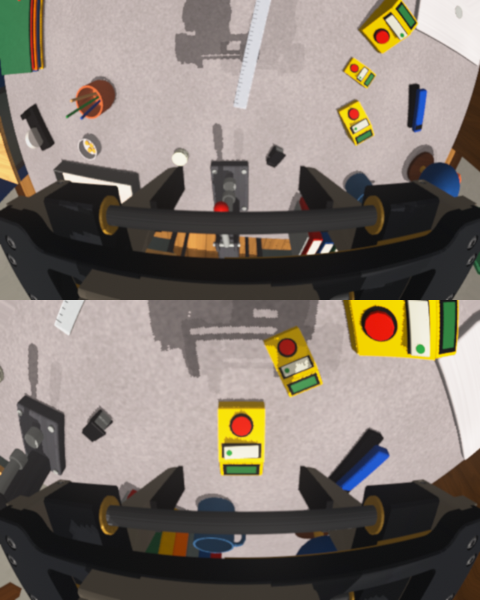

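Top half (w1): the press base's front edge is at about (228,163) and the tokens at (180,157). Bottom half (w2): the middle timer at (241,438) lies straight between the fingers, red button near, rocker with its green dot, then the display. The small one is at (292,360) and the large one at (400,325), so the choice holds. I'll refine the yaws and grasp.

```bash
python3 - <<'E'
from h import *
P=np.load("pics/w2P.npy"); m=(np.hypot(P[...,0]-.503,P[...,1]-.317)<.07)&(P[...,2]>.008)&(P[...,2]<.08)
Q=P[m]; print(len(Q),cv2.minAreaRect(Q[:,:2].astype(np.float32)),np.percentile(Q[:,2],[50,99]))
P=np.load("pics/w1P.npy"); m=(np.abs(P[...,0]-.70)<.06)&(np.abs(P[...,1]-.015)<.08)&(P[...,2]>.012)&(P[...,2]<.04)
Q=P[m]; print(len(Q),np.percentile(Q[:,2],[5,50,95]))
# front edge: min x per y-bin
for name in("w1","w2"):
  P=np.load(f"pics/{name}P.npy")
  m=(P[...,0]>.64)&(P[...,0]<.72)&(np.abs(P[...,1]-.015)<.07)&(P[...,2]>.018)&(P[...,2]<.036); Q=P[m]
  b=[(y,np.percentile(Q[np.abs(Q[:,1]-y)<.003][:,0],3)) for y in np.arange(-.05,.08,.006) if (np.abs(Q[:,1]-y)<.003).sum()>3]
  print(name,len(Q),np.round(b,4).tolist()); print(Q[:,1].min() if len(Q) else 0,Q[:,1].max() if len(Q) else 0)
  if len(b)>3:
    c,res=np.polyfit(*np.array(b).T,1,full=True)[:2]; print(c,res)
E
```

```text
5815 ((0.5018080472946167, 0.3154834508895874), (0.09071357548236847, 0.06095210090279579), 39.014888763427734) [0.0402356  0.05976903]
1814 [0.01591905 0.02748385 0.0308644 ]
w1 1155 [[-0.032, 0.6753], [-0.026, 0.6742], [-0.02, 0.6733], [-0.014, 0.6726], [-0.008, 0.6716], [-0.002, 0.6706], [0.004, 0.6702], [0.01, 0.6686], [0.016, 0.6682], [0.022, 0.6676], [0.028, 0.6665], [0.034, 0.6656], [0.04, 0.6649], [0.046, 0.6644], [0.052, 0.6637], [0.058, 0.6626], [0.064, 0.663], [0.07, 0.6814]]
-0.03285265768142588 0.07324310692405474
[-0.07525463  0.67055395] [0.00033065]
w2 1864 [[-0.032, 0.6745], [-0.026, 0.6732], [-0.02, 0.6726], [-0.014, 0.6719], [-0.008, 0.6714], [-0.002, 0.6701], [0.004, 0.6696], [0.01, 0.6688], [0.016, 0.6678], [0.022, 0.6667], [0.028, 0.6662], [0.034, 0.6651], [0.04, 0.6647], [0.046, 0.6634], [0.052, 0.6626], [0.058, 0.6623], [0.064, 0.6624], [0.07, 0.6783]]
-0.03319021272398559 0.07345590628344453
[-0.08158895  0.66997562] [0.00024997]
```

```bash
cat >> h.py <<'E'
TIM=np.array([.502,.3165,0]); TY=.682
STOP=np.array([.669,.0155,0]); SY=.138
def loc(o,yaw,v): return o+Rz(yaw)@np.array(v,float)
OFF=[.005+.019*np.cos(np.radians(55)),0,.032-.019*np.sin(np.radians(55))]
E
python3 - <<'E'
from h import *
R=tool(TY,55,False); g=loc(TIM,TY,OFF)
env.reach(g-.10*R[:,2],R); print(env.sense()["t"],env.sense()["joint_positions"])
env.movel(g,rate=.12); s=env.sense(); print(s["t"],s["ee_pos"]-g,s["wrist_force"])
effector.grasp(squeeze=20); s=env.sense(); print(s["t"],s["gripper_width"],s["grasp_force"],s["wrist_force"])
env.movel(g+[0,0,.10],rate=.15); s=env.sense(); print(s["t"],s["gripper_width"],s["grasp_force"],s["joint_positions"])
R2=tool(SY,55,False); T=loc(STOP,SY,[-.045,0,0]); p=loc(T,SY,OFF)
for dx,dz in ((0,0),(-.03,.01),(-.03,.08),(-.06,.1)):
    q=solver.inverse_kinematics(loc(p,SY,[dx,0,dz]),R2); print(dx,dz,None if q is None else np.round(q,2))
E
```

```text
7.2667 [ 0.1981929   0.50422351 -0.88645243  2.3415899   2.11358134  0.32747328
 -0.29365761]
8.25 [-1.52417938e-04 -4.80006348e-05  4.94692985e-04] [-0.07075186  0.2406685  -0.61471279]
8.8333 0.05988460690581551 19.988871206845715 [-1.10535184 -2.1294538   3.6716875 ]
9.65 0.05958599085604637 19.988832422792946 [ 0.02975755  0.47244669 -0.72506772  2.21913638  1.8673039   0.23560634
 -0.09026847]
0 0 [ 0.44  0.7  -0.58  2.17  2.43  0.35 -0.59]
-0.03 0.01 [ 0.49  0.67 -0.61  2.24  2.46  0.37 -0.62]
-0.03 0.08 [ 0.46  0.48 -0.58  2.23  2.18  0.2  -0.41]
-0.06 0.1 [ 0.52  0.4  -0.62  2.28  2.13  0.17 -0.37]
```

```bash
python3 - <<'E'
from h import *
R2=tool(SY,55,False); T=loc(STOP,SY,[-.045,0,0]); p=loc(T,SY,OFF)
w=loc(p,SY,[-.05,0,.10])
env.movel(w,frame=R2,rate=.2); print(env.sense()["t"],env.sense()["ee_pos"]-w)
env.movel(loc(p,SY,[-.03,0,.006]),rate=.15); s=env.sense(); print(s["t"],s["wrist_force"])
_,d,P=wshot("w3",["timer","stop_face","start_top","timer_back"]); np.save("pics/w3P.npy",P)
for c in ("side","scene"):
    pic,d=viewer.read_camera(c); cv2.imwrite(f"pics/{c}3.png",pic[:,:,::-1]); 
    print(c,[(round(r["score"],2),np.round(r["at"],4).tolist()) for n in("timer","start_top") for r in tip_of(c,n)])
a=cv2.imread("pics/side3.png")[110:270,180:400]; b=cv2.imread("pics/scene3.png")[150:310,200:420]; w=cv2.imread("pics/w3.png")
cv2.imwrite("pics/m3.png",np.vstack([cv2.resize(np.hstack([a,b]),(660,240)),cv2.resize(w[0:340],(660,350))]))
E
```

```text
11.45 [-2.33178249e-04  1.19995076e-03 -1.89643744e-05]
12.2417 [-0.109018    0.03848399 -2.49644118]
timer [(0.88, [0.593, 0.0071, 0.0082])]
stop_face []
start_top [(0.82, [0.5669, 0.0036, 0.0423])]
timer_back []
side [(0.98, [0.5943, 0.0081, 0.0064]), (0.87, [0.3794, 0.2917, -0.0017]), (0.78, [0.2487, 0.337, -0.0025]), (0.54, [0.6715, 0.0108, 0.016]), (0.53, [0.3712, 0.2658, 0.0275]), (0.49, [0.2818, 0.3152, 0.0502])]
scene [(0.94, [0.2497, 0.3343, 0.0032]), (0.75, [0.5962, 0.0032, 0.0036]), (0.7, [0.6408, 0.0116, 0.0205]), (0.56, [0.3775, 0.2884, 0.0012]), (0.64, [0.2846, 0.3152, 0.0526]), (0.51, [0.5626, 0.0022, 0.05])]
```

View pics/m3.png

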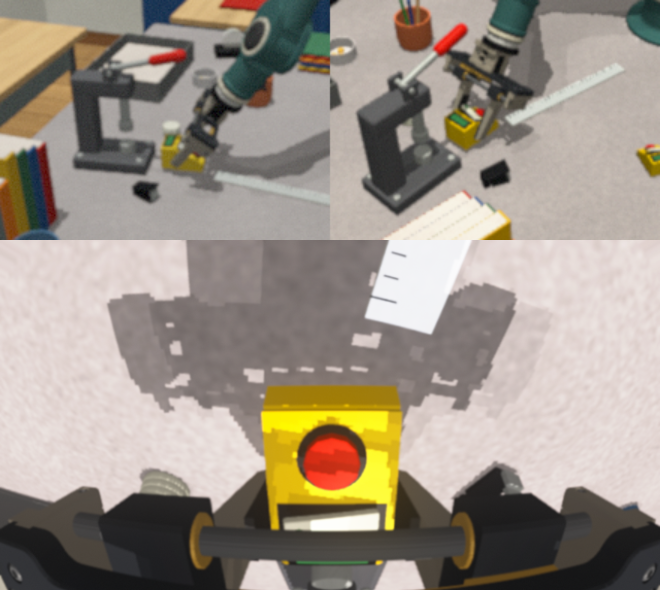

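```bash
python3 - <<'E'
from h import *
T=loc(STOP,SY,[-.045,0,0]); p=loc(T,SY,OFF)
env.movel(loc(p,SY,[-.007,0,.003]),rate=.08); f0=env.sense()["wrist_force"]; print(f0)
for i in range(12):
    x=-.006+.001*i
    env.movel(loc(p,SY,[x,0,.003]),rate=.03); f=env.sense()["wrist_force"]-f0
    if np.linalg.norm(f[:2])>4: break
print(x,f,env.sense()["t"],env.sense()["ee_pos"]-p)
env.movel(loc(p,SY,[x-.0005,0,-.0005]),rate=.03); s=env.sense(); print(s["wrist_force"]-f0)
effector.release(); s=env.sense(); print(s["t"],s["wrist_force"]); pr=s["ee_pos"]
R2=tool(SY,55,False)
env.movel(pr-.09*R2[:,2],rate=.15)
_,d,P=wshot("w4",["timer","start_top","rocker_on_end","stop_face"]); np.save("pics/w4P.npy",P)
m=(np.abs(P[...,0]-.625)<.06)&(np.abs(P[...,1]-.01)<.05)&(P[...,2]>.008)&(P[...,2]<.08)&(P[...,0]<.66)
Q=P[m]; print(len(Q),cv2.minAreaRect(Q[:,:2].astype(np.float32))); print(env.sense()["t"])
cv2.imwrite("pics/w4c.png",cv2.imread("pics/w4.png")[:320])
E
```

```text
[ 0.08577471  0.25173475 -2.37257735]
0.0 [-5.63432785 -0.86421884  1.1223281 ] 14.9833 [-1.08843069e-03 -2.86244939e-05  2.44763163e-03]
[-6.92043499 -0.55682686  6.54614216]
15.8833 [ 0.14517642 -0.4418051  -1.06466899]
timer [(0.81, [0.6222, 0.0091, -0.0008])]
start_top [(0.77, [0.5941, 0.0043, 0.0376])]
rocker_on_end [(0.94, [0.6237, -0.0091, 0.0594]), (0.45, [0.6664, -0.1141, 0.0009]), (0.39, [0.6687, -0.117, 0.0165])]
stop_face []
8891 ((0.6205786466598511, 0.008558683097362518), (0.08628783375024796, 0.06083489581942558), 7.9113078117370605)
16.8833
```

View pics/w4c.png

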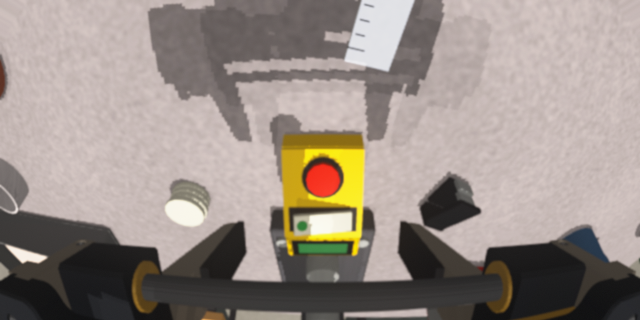

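The timer now sits centred against the base. Its back is at the face, and the base shows evenly on both sides (columns 272–373 about the timer's middle, 322). Next I nudge it from the front with shut fingers to square it, then push the rocker.

```bash
cat >> h.py <<'E'
T=loc(STOP,SY,[-.045,0,0])
N=Rz(SY)@np.array([-.5,0,.8660254])
def slope(u,y,h): return loc(T,SY,[-.045+u*.8660254,y,.020+u*.5])+h*N
E
python3 - <<'E'
from h import *
R5=tool(SY,55,False); R6=tool(SY,60,False)
c=lambda x,z=.015: loc(T,SY,[-.045-.0082+x,0,z])
ik=lambda p,R: None if (q:=solver.inverse_kinematics(p,R)) is None else np.round(q,2)
for n,p in (("front",c(-.03)),("fronthi",c(-.05,.06)),("rock",slope(.054,-.022,.01)),("rockhi",slope(.054,-.022,.05)),("btn",slope(.021,0,.008)),("btnhi",slope(.021,0,.05))):
    print(n,ik(p,R5),ik(p,R6))
effector.grasp(squeeze=10)
env.movel(c(-.05,.05),rate=.15); env.movel(c(-.015),rate=.12); f0=env.sense()["wrist_force"]
for i in range(22):
    x=-.012+.001*i; env.movel(c(x),rate=.04); f=env.sense()["wrist_force"]-f0
    if np.linalg.norm(f[:2])>6: break
print(x,f,env.sense()["t"])
env.movel(c(-.03,.03),rate=.12)
print(env.sense()["t"],env.sense()["joint_positions"])
E
```

```text
front [ 0.74  0.77 -0.86  2.37  2.43  0.56 -0.47] [ 0.64  0.68 -0.76  2.33  2.24  0.41 -0.36]
fronthi [ 0.78  0.61 -0.9   2.41  2.36  0.44 -0.47] [ 0.64  0.51 -0.74  2.37  2.13  0.28 -0.32]
rock [ 0.63  0.65 -0.73  2.2   2.21  0.33 -0.31] [ 0.42  0.56 -0.49  2.15  1.83  0.16 -0.02]
rockhi [ 0.63  0.53 -0.71  2.23  2.13  0.24 -0.28] [ 0.58  0.51 -0.67  2.18  1.49  0.21  0.34]
btn [ 0.65  0.7  -0.81  2.26  2.29  0.44 -0.38] [ 0.5   0.61 -0.63  2.22  2.04  0.28 -0.23]
btnhi [ 0.67  0.58 -0.81  2.31  2.22  0.35 -0.37] [ 0.46  0.48 -0.56  2.26  1.9   0.18 -0.14]
0.002999999999999999 [-6.14812708 -0.08001161 -0.66490046] 23.45
23.9 [ 0.74383909  0.72002235 -0.87072965  2.373997    2.39089324  0.51813662
 -0.45342936]
```

```bash
python3 - <<'E'
from h import *
R=tool(SY,55,False)
env.movel(slope(.045,-.022,.05),frame=R,rate=.15)
env.movel(slope(.054,-.022,.018),rate=.15); s=env.sense(); f0=s["wrist_force"]; print(s["t"])
h=.018
for i in range(10):
    h-=.0015; env.movel(slope(.054,-.022,h),rate=.03); f=(env.sense()["wrist_force"]-f0)@N; print(round(h,4),round(f,2))
    if h<.0062 or f>14: break
env.movel(slope(.045,-.022,.055),rate=.15)
_,d,P=wshot("w5",["timer","start_top","rocker_on_end"]); print(env.sense()["t"])
cv2.imwrite("pics/w5c.png",cv2.resize(cv2.imread("pics/w5.png")[60:300,160:480],None,fx=2,fy=2,interpolation=cv2.INTER_CUBIC))
E
```

```text
24.9583
0.0165 0.3
0.015 -0.03
0.0135 3.28
0.012 1.11
0.0105 0.1
0.009 1.19
0.0075 1.72
0.006 16.24
timer [(0.76, [0.6248, 0.0112, 0.0043])]
start_top [(0.98, [0.5926, 0.0055, 0.0381]), (0.54, [0.6242, 0.0108, 0.0033])]
rocker_on_end [(0.63, [0.6254, -0.0085, 0.0525])]
27.6417
```

View pics/w5c.png

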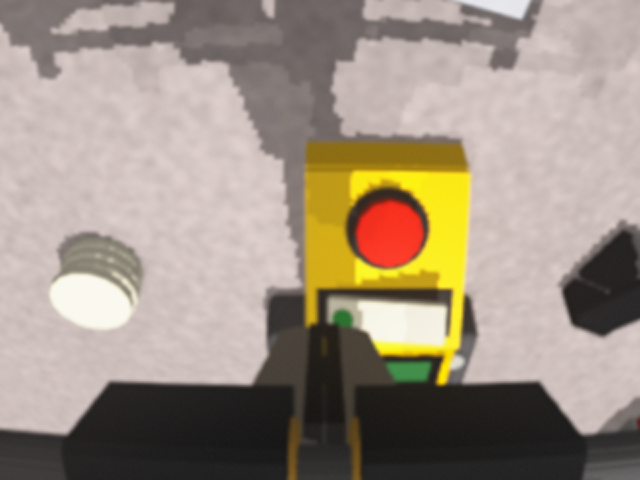

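The rocker has flipped: the force dropped after 3.3 N, the dotted end is about 7 mm lower, and the green dot at (343,318) now sits in the down position. Next is the start button.

```bash
python3 - <<'E'
from h import *
env.movel(slope(.021,0,.04),rate=.15); env.movel(slope(.021,0,.013),rate=.12); f0=env.sense()["wrist_force"]
h=.013
for i in range(12):
    h-=.0012; env.movel(slope(.021,0,h),rate=.03); F=env.sense()["wrist_force"]-f0; f=F@N; print(round(h,4),round(f,2))
    if f>14: break
env.pause(.4); print(np.round(env.sense()["wrist_force"]-f0,1))
env.movel(slope(.021,0,.02),rate=.08); env.movel(slope(.0,0,.07),rate=.15)
_,d,P=wshot("w6",["timer","start_top","rocker_on_end","timer_back"]); s=env.sense(); print(s["t"])
m=(np.abs(P[...,0]-.625)<.06)&(np.abs(P[...,1]-.01)<.05)&(P[...,2]>.008)&(P[...,2]<.08)&(P[...,0]<.66)
print(cv2.minAreaRect(P[m][:,:2].astype(np.float32)))
a,_=viewer.read_camera("side"); b,_=viewer.read_camera("scene")
print([(n,np.round(tip_of("scene",n)[:1][0]["at"],3)) for n in("lever_tip","remover") if tip_of("scene",n)])
w=cv2.resize(cv2.imread("pics/w6.png")[60:300,160:480],(640,360))
top=cv2.resize(np.hstack([a[110:270,180:400],b[150:310,200:420]]),(640,233))[:,:,::-1]
cv2.imwrite("pics/m6.png",np.vstack([top,w]))
E
```

```text
0.0118 -0.73
0.0106 0.06
0.0094 2.54
0.0082 3.65
0.007 5.13
0.0058 5.54
0.0046 10.78
0.0034 26.66
[-13.3  -5.3  21.8]
timer [(0.72, [0.624, 0.0082, 0.0042])]
start_top [(0.48, [0.5933, 0.0068, 0.0388])]
rocker_on_end []
timer_back []
31.925
((0.5978479385375977, 0.005668852478265762), (0.04099093750119209, 0.06035367771983147), 7.269593715667725)
[('lever_tip', array([0.597, 0.008, 0.26 ])), ('remover', array([ 0.634,  0.127, -0.   ]))]
```

View pics/m6.png

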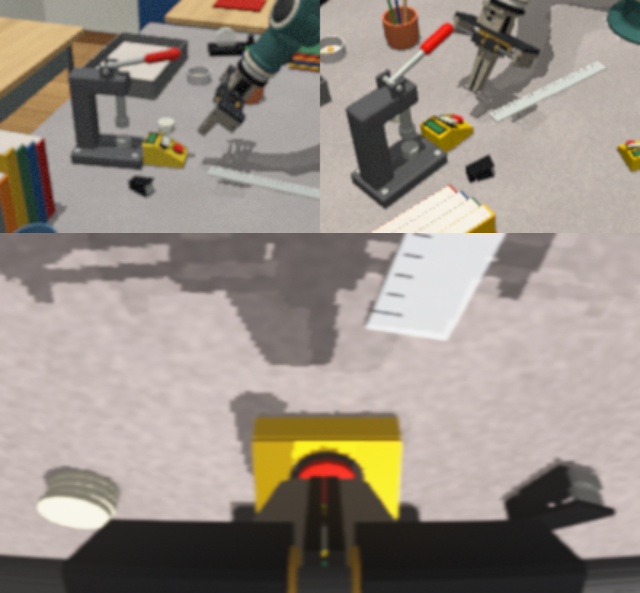

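```bash
python3 - <<'E'
from h import *
s=env.sense(); R=tool(SY,75,False); 
env.reach(np.array([.47,.0,.30]),R)
_,d,P=wshot("w7",["timer","start_top","rocker_on_end","stop_face","lever_tip"]); print(env.sense()["t"])
X=(P-STOP)@Rz(SY)
m=(X[...,0]>-.1)&(X[...,0]<-.006)&(abs(X[...,1])<.06)&(X[...,2]>.03)&(X[...,2]<.08); print("timer y",np.percentile(X[m][:,1],[1,99]),cv2.minAreaRect(X[m][:,:2].astype(np.float32)))
m=(X[...,0]>.0)&(X[...,0]<.03)&(abs(X[...,1])<.08)&(X[...,2]>.022)&(X[...,2]<.034); print("base y",np.percentile(X[m][:,1],[1,99]))
cv2.imwrite("pics/w7c.png",cv2.resize(cv2.imread("pics/w7.png")[120:300,220:420],None,fx=3,fy=3,interpolation=cv2.INTER_CUBIC))
E
```

```text
timer [(0.88, [0.6242, 0.0115, 0.002]), (0.72, [0.2471, 0.3353, 0.0009])]
start_top [(0.77, [0.2844, 0.3135, 0.0478]), (0.71, [0.6227, 0.0106, 0.0038]), (0.62, [0.3716, 0.2727, 0.0217])]
rocker_on_end [(0.67, [0.3909, 0.2845, 0.0405]), (0.54, [0.6259, -0.0094, 0.0512]), (0.51, [0.6709, -0.4016, -0.0047])]
stop_face []
lever_tip [(0.83, [0.5963, 0.0069, 0.259])]
34.5417
timer y [-0.02976344  0.02901639] ((-0.06265481561422348, -0.0022587738931179047), (0.04831609129905701, 0.06590521335601807), 11.584417343139648)
base y [-0.04979627 -0.03909871]
```

View pics/w7c.png

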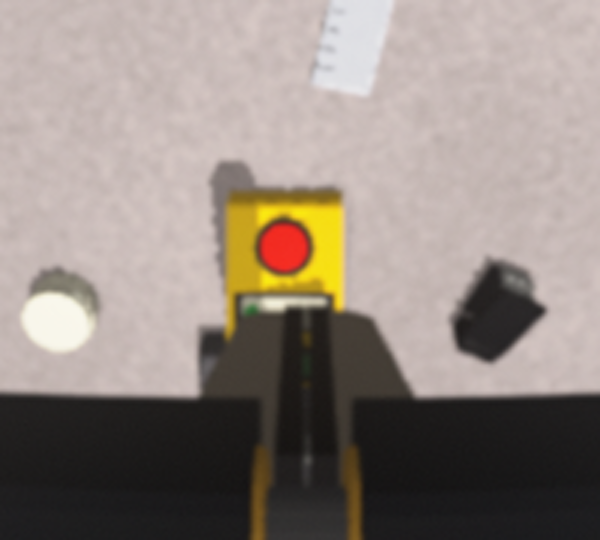

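The timer is square against the base, centred to within about 0.5 mm, with the dotted end still down and the button out. The robot is clear of everything.

```bash
python3 -c "
from station import workorder
print(workorder.finish_job())"
```

```text
the job is handed in; nothing more can be done
None
```

The job is handed in: the middle-sized timer stands centred and flush against the press base, its rocker was switched on first, then the start button was pushed fully in and released, and the lever was left up. It took about 35 s on the robot's clock.

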